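Clean the capping stand and hold a bayonet cap at its vent position

TASK

With the scraper block, sweep the three loose steel chips off the deck of the capping stand into the tray at its end without touching them with the gripper, then set the scraper down on the bench. Next put the bayonet cap flush into the neck and turn it clockwise halfway to its lock, grip bar in line with the two raised ribs, never letting the lock click. Finish while still gripping it there against its return spring, and leave the bin, can and carton where they are.

Things in the scene. Friction and masses are not known exactly. Their poses are not given: they have to be found in the camera images.
- stand: Fixed grey capping stand, 110 (x) by 280 (y) mm; origin on the bench, mid width. Along its y, in mm: catch tray -160 to -97, flat deck -97 to +25 (top 45 high; side rails 6 high, 100 apart), steel neck flange +25 to +120 (top 51 high, a 6 mm step up from the deck). x is the line of the neck's entry slots. Yaw varies within 0.3 rad.
- deck (a point): Centre of the deck top, 45 mm above the bench (stand x 0, y -36 mm). The deck runs 61 mm either way along the stand's y; its -y edge drops into the tray, at its +y edge is the step up to the flange.
- tray (a point): Middle of the inner floor of the catch tray at the -y end of the stand, 12 mm above the bench; inside about 102 (x) by 60 (y) mm, rims 29 mm above the bench.
- neck (a point): Centre of the keyhole at the flange top, 51 mm above the bench: hole 36 mm across, two slots 16 mm wide along the stand's +x and -x, reaching 35 mm out; flange 6 mm thick, hollow below. Two dark raised ribs (16 by 5 by 4 mm) stand outside the cap's disc on a line through the centre, 40 degrees (0.70 rad) clockwise from the slots seen from above.
- cap: Black bayonet cap, about 200 g, upright on the bench; origin at the stem's underside. Stem 32 mm wide, foot chamfered; lug bar 60 (x) by 12 (y) mm across it, 0.5 to 7.5 mm up; disc 72 mm wide, 16.5 to 26.5 mm up; grip bar 64 (x) by 14 (y) mm, 26.5 to 56.5 mm up, parallel to the lugs; half a turn makes no difference. Home, its origin is 34.5 mm above the bench.
- cap_seat (a point): Centre of the underside of the cap's disc, 16.5 mm above its origin. It rests on the flange when home; lugs enter the slots with 2 mm play each side. The cap then turns clockwise only (from above): free at first, then against a weak return spring (0.05 to 0.1 N m); the lock clicks at 75 to 80 degrees; halfway is 40 degrees, at the ribs.
- spring_ring (a joint): Turn (rad) of the sprung ring in the neck that the lugs push round: 0 at rest, growing clockwise. It follows once the cap has turned about 0.2 rad (0.1 to 0.3 with play), so it reads about 0.5 with the cap at the ribs; springs back to 0 when let go.
- lock_pin (a joint): Spring-loaded lock pin inside the neck, m: 0 at rest; pushed outward by a lug from about 70 degrees of turn; over 0.0015 is a click.
- scraper: Scraper block, about 160 g, standing on the bench: grey plastic blade 86 (x) by 24 (y) by 18 mm high, wooden grip on it 62 (x) by 18 (y) mm, 18 to 54 mm up. Origin at the centre of the underside. Cap and scraper may swap sides of the stand.
- chip0: Small loose steel chip 16 by 12 by 7 mm on the deck; origin at the centre of its underside. It lies within 42 mm of the deck's middle line and between stand y -75 and -15 mm, with all its extent.
- chip1: Second chip, same size and region.
- chip2: Third chip, same size and region.
- bolt_bin: Bystander: open yellow bin of bolts, 130 by 100 by 75 mm high, standing beyond the work on the left (+y); origin at its underside.
- oil_can: Bystander: metal can, 64 mm diameter, 140 mm high, beyond the work on the right (-y); origin at its underside.
- carton: Bystander: cardboard carton 70 by 110 by 45 mm beyond the stand; origin at its underside.
Things that resemble listed ones, but are neither listed nor needed, are in the scene too. There is more than one size of the cap; the one meant has the size given above.

How it is judged:
By the outcome, as a careful person would: the job done as asked, in the order asked, and still so for the second after the job is handed in, while the arm keeps its last pose, push and grip.
It also fails if it takes over 72 s, if anything falls off the work surface, if the arm or the gripper's body presses on something with over 40 N, if the wrist force passes 120 N, or if a joint passes its speed limit or range.

ROBOT

A 6-joint arm with a two-finger parallel gripper is mounted at the origin on the work surface. World frame = base frame: x ahead of the robot, y to its left, z up, the work surface at z = 0. Lengths are in mm, angles in degrees, forces in N, time in s.
With the tool pointing down it reaches from about 300 to 850 mm from the base axis. Payload 4.2 kg.
Tool frame: the origin (TCP) lies midway between the tips of the shut fingers; the grasp point (between the pads) lies 19 mm behind it; z points along the fingers, y is the direction in which the jaws open and shut (so a half turn about z gives the same grasp; the last joint's range is limited). The gripper opens to 91 mm and grips with 3 to 60 N. Pads are 32 mm wide; open, the fingers measure 118 mm over their backs; the gripper's body (76 mm by 178 mm) begins 60 mm behind the grasp point.
Start: joints at [70.073, 18.312, 89.639, -0, 72.044, -1.146], TCP at [185.13, 544.399, 213.976] pointing down, gripper open.
Joint ranges: [-177.97, 177.97], [-48.28, 115.42], [12.27, 149.76], [-77.06, 257.06], [2.81, 150.46], [-146.56, 146.56]. Speed limits (degrees/s): [147.25, 147.25, 180, 180, 180, 180].

INTERFACE

Orientations are given as [roll, pitch, yaw] about the fixed x, y, z axes, in that order (R = Rz(yaw) Ry(pitch) Rx(roll)).
In Python, from workcell import * gives the robot as it stands.
- The arm moves only by the tool arm_command, never from a script. Its argument "deltas" is text: rows parted by semicolons, each of 7 numbers parted by spaces: the shift along the tool's x, y, z in mm, then the turn, a rotation vector about the tool's x, y, z in degrees, then the finger opening in mm, from 0 to 91.2. In form: x y z wx wy wz hand; .... A call has 1 to 5 rows; each row shifts and turns the commanded pose from where the row before left it, along the tool's axes as they then stand; what a row does not reach is not made up. A row lasts 1/8 s, in which the tool goes at most 62.5 mm and 10.7 degrees, less where a joint would pass 70% of its speed; a pose out of reach is approached as far as the arm can. A call is refused whole if a number of a shift passes 62.5 or a number of a turn 10.7, either way. A call with a gripper value outside its range is refused whole. The fingers move at their own pace and stop on an object; "force" is the grip in N (left out, the last holds). Time passes only in rows, so rows that do not move let the fingers close. It gives the time, the measured TCP pose, the force and the opening at its end, in the units of the state.
- state(): the state, without advancing time (a new reading comes with each control period).
- grab_frame(name): name is "scene" or "top"; returns the picture (384x512x3 uint8, red, green, blue); there is no depth.
- camera_model(name): a dict with "fx", "fy", "cx", "cy" (pixels), "rvec" (rotation vector, rad) and "tvec" (3), from world to camera coordinates, as OpenCV has them. Camera axes: x right, y down, z forward; pixel columns grow to the right and rows downward; lengths in mm; the calibration is good to about 2 mm. A picture is of the moment at which its call begins. camera_model takes no time and is no camera call.
- job_done(): hands the job in, once; it reports no verdict.
The state is a dict: "time_s": time; "qpos": joint angles; "qvel": joint speeds; "effort": joint torques, N m; "ee_pos": TCP position; "ee_rot": TCP orientation; "force": force on the tool from outside, world axes, zero at the start; "torque": the same for the moment, N m; "gripper_width": finger opening in mm.
Only numpy, scipy, OpenCV 4.12 (cv2) and the standard library are available. Lean on these libraries where they do the work, as an engineer would, in place of code of your own. Each camera call takes 0.05 s, during which the arm holds its last target. There are 200 camera calls.

## Working session

There is one attempt and no reset: what is moved stays moved. The work goes in short steps, Python scripts to look and compute and a tool call to move; the robot and the scene stay as the last step left them, time stands still between calls to the robot, and variables do not carry over. Pictures are saved under pics/ and viewed, about 8 in all and at most 12, crops included, and the job is handed in when it is done.

Besides the shell and the picture viewer there is one more tool, called after ">>>" by a JSON object that holds its "api" and its "payload", one argument or row to a line. arm_command: Moves the arm, as the interface text tells. Its arguments: {"type":"object","properties":{"deltas":{"type":"string"},"force":{"type":"number"}},"required":["deltas"]}

```bash
mkdir -p pics; ls; python3 - <<'E'
from workcell import *
import cv2
s=state();print(s)
for n in("scene","top"):
    im=grab_frame(n);cv2.imwrite(f"pics/{n}0.png",cv2.resize(im[:,:,::-1],(800,600),interpolation=cv2.INTER_CUBIC));cv2.imwrite(f"{n}0raw.png",im[:,:,::-1]);print(camera_model(n))
E
```

```text
pics
{'time_s': 0.0, 'qpos': array([ 7.00723840e+01,  1.83503546e+01,  8.97075023e+01, -1.87947890e-03,
        7.20412132e+01, -1.14673108e+00]), 'qvel': array([ 0.03485504, -0.00481902, -0.03322018, -0.00034313,  0.00164448,
        0.0371181 ]), 'effort': array([ 3.14795143e-03, -4.12459517e+01, -2.31975174e+01,  7.30903423e-02,
        4.58248041e-02, -1.36740055e-04]), 'ee_pos': array([184.96690454, 543.9071227 , 213.12572967]), 'ee_rot': array([-1.79900914e+02, -1.96132261e-04,  1.61219696e+02]), 'force': array([0.0198997 , 0.19649164, 0.07535307]), 'torque': array([ 0.04256176,  0.01676412, -0.03003053]), 'gripper_width': 91.44674105164245}
{'fx': 437.7560995183523, 'fy': 437.7560995183523, 'cx': 253.08202480957164, 'cy': 194.23229616734054, 'rvec': array([ 2.02679172,  0.63539039, -0.35945997]), 'tvec': array([-493.23970453, -123.43272138, 1466.2139694 ])}
{'fx': 374.8974684148303, 'fy': 374.8974684148303, 'cx': 254.82946795732698, 'cy': 194.33077045065232, 'rvec': array([ 2.16774907, -2.21253315,  0.07874868]), 'tvec': array([ -7.95491121, 615.53856069, 931.21554926])}
```

View pics/top0.png

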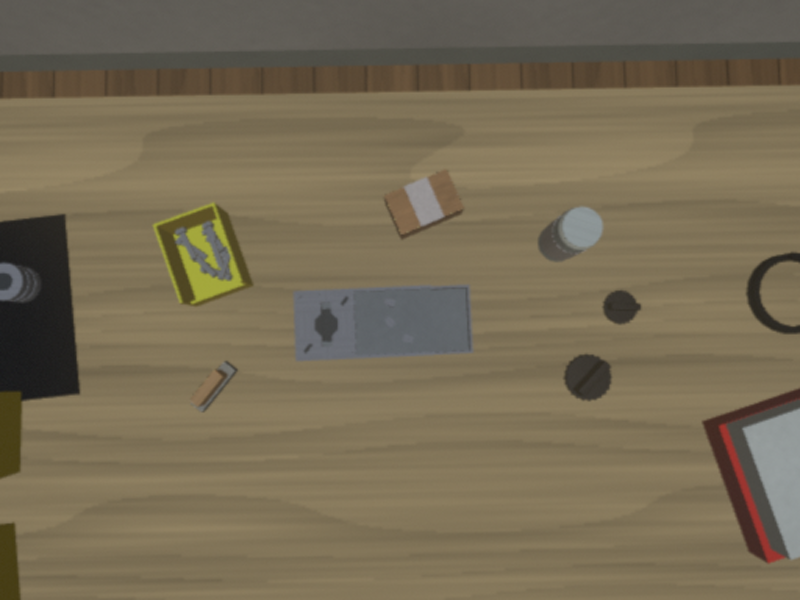

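View pics/scene0.png

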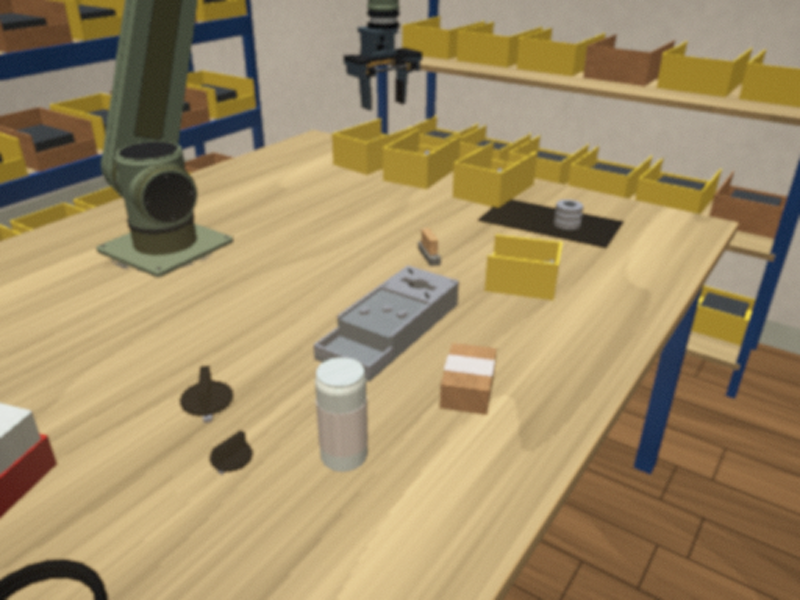

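Top view (800x600): stand (295–470, 288–358) with the neck at (326,322), chips near (391,301), (391,322), (407,339), scraper at (213,386), caps at (587,377) (large) and (620,306) (small). I'll enlarge crops.

```bash
cat > h.py <<'E'
from workcell import *
import cv2,numpy as np
from scipy.spatial.transform import Rotation as R
def px2w(n,uv,z):
    c=camera_model(n);M=R.from_rotvec(c["rvec"]).as_matrix();t=np.array(c["tvec"]).ravel()
    o=-M.T@t;d=M.T@np.array([(uv[0]-c["cx"])/c["fx"],(uv[1]-c["cy"])/c["fy"],1.]);return o+d*(z-o[2])/d[2]
def w2px(n,p):
    c=camera_model(n);M=R.from_rotvec(c["rvec"]).as_matrix();q=M@np.array(p,float)+np.array(c["tvec"]).ravel()
    return np.array([c["fx"]*q[0]/q[2]+c["cx"],c["fy"]*q[1]/q[2]+c["cy"]])
def crop(im,x0,y0,w,h,s): 
    return cv2.resize(im[y0:y0+h,x0:x0+w],None,fx=s,fy=s,interpolation=cv2.INTER_CUBIC)
E
python3 - <<'E'
from h import *
im=cv2.imread("top0raw.png")
a=crop(im,182,178,126,56,6)  # 756x336
b=crop(im,112,222,48,44,5)
c=crop(im,354,178,62,86,3) # 186x258
d=crop(im,354,218,48,44,5)
o=np.zeros((600,756,3),np.uint8);o[:336]=a;o[340:560,:240]=b;o[340:560,250:490]=d;o[340:598,500:686]=c
o=cv2.convertScaleAbs(o,alpha=1.5)
cv2.imwrite("pics/crops.png",o)
E
```

```text
(no output)
```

View pics/crops.png

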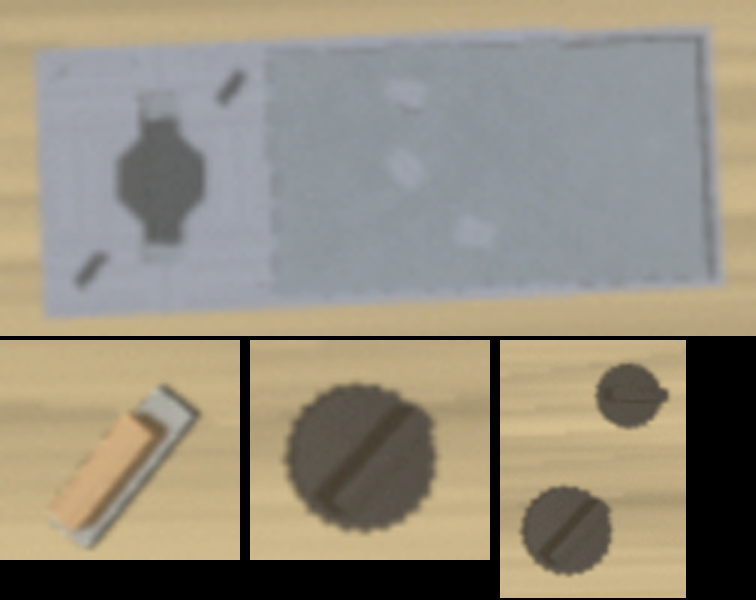

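```bash
python3 - <<'E'
from h import *
A=lambda X,Y:((X+.5)/6-.5+182,(Y+.5)/6-.5+178)
B=lambda X,Y:((X+.5)/5-.5+112,(Y-340+.5)/5-.5+222)
D=lambda X,Y:((X-250+.5)/5-.5+354,(Y-340+.5)/5-.5+218)
P=lambda f,X,Y,z:px2w("top",f(X,Y),z)
c=camera_model("top");M=R.from_rotvec(c["rvec"]).as_matrix();print("cam",-M.T@c["tvec"])
for n,X,Y,z in[("f1",37,52,51),("f2",45,318,51),("t1",711,28,29),("t2",722,283,29),("ribA",231,87,55),("ribB",91,271,55),("hole",161.5,180,51),("slot",161,177,51),("step1",265,46,48),("step2",270,298,48),("c0",405,94,52),("c1",405,169,52),("c2",475,231,52)]:print(n,P(A,X,Y,z).round(1))
for X,Y in[(165,385),(200,413),(90,549),(48,512)]:print("blade",P(B,X,Y,18).round(1))
for X,Y in[(135,412),(163,433),(78,530),(50,510)]:print("grip",P(B,X,Y,54).round(1))
for X,Y in[(361,457),(285,457),(436,457),(361,382),(361,531)]:print("cap",P(D,X,Y,26.5).round(1))
for X,Y in[(325,500),(405,410)]:print("bar",P(D,X,Y,40).round(1))
E
```

```text
cam [552.13628298 -14.70115535 970.07360573]
f1 [636.5 144.1  51. ]
f2 [527.9 141.8  51. ]
t1 [ 642.9 -135.3   29. ]
t2 [ 536.  -136.8   29. ]
ribA [620.2  64.5  55. ]
ribB [546.6 122.3  55. ]
hole [583.   93.8  51. ]
slot [584.2  94.   51. ]
step1 [637.3  50.9  48. ]
step2 [534.   50.5  48. ]
c0 [616.1  -6.3  52. ]
c1 [585.4  -5.7  52. ]
c2 [559.6 -33.7  52. ]
blade [529.3 259.7  18. ]
blade [514.8 242.   18. ]
blade [448.1 297.3  18. ]
blade [466.9 318.4  18. ]
grip [517.4 263.8  54. ]
grip [507.  250.3  54. ]
grip [461.2 291.3  54. ]
grip [471.1 304.9  54. ]
cap [ 491.5 -321.1   26.5]
cap [ 492.3 -283.    26.5]
cap [ 490.7 -358.8   26.5]
cap [ 529.  -322.7   26.5]
cap [ 454.8 -319.6   26.5]
bar [ 471.7 -298.1   40. ]
bar [ 515.  -339.5   40. ]
```

```bash
cat >> h.py <<'E'
def plan(wps,vmax=50,wmax=9,start=None):
    """wps: (x,y,z,yaw); prints tool-frame shift+turn (turn applied evenly, shift in start-of-row axes) per row"""
    s=state();p=np.array(start[:3] if start else s["ee_pos"],float);Q=s["ee_rot"]
    print("t",round(s["time_s"],2),p.round(1),np.round(Q,2),"F",s["force"].round(1),"T",s["torque"].round(2),"w",round(s["gripper_width"],1))
    y=start[3] if start else Q[2]
    for w in wps:
        d=np.array(w[:3])-p;dy=(w[3]-y+180)%360-180
        n=int(max(1,np.ceil(np.linalg.norm(d)/vmax)))
        a=np.radians(y);t=np.array([d[0]*np.cos(a)+d[1]*np.sin(a),d[0]*np.sin(a)-d[1]*np.cos(a),-d[2]])
        m=int(np.ceil(abs(dy)/wmax-1e-6)) if abs(dy)>.05 else 0
        print(w,f"shift {n} x",(t/n).round(2),"| then turn",m,"x wz",round(-dy/max(m,1),2))
        p=np.array(w[:3],float);y=w[3]
E
python3 -c "
from h import *
plan([(489.7,278.5,110,138.4),(489.7,278.5,24,138.4)])"
```

```text
t 0.1 [185.  544.  213.2] [-179.91   -0.    161.22] F [-0.7 -1.   0.2] T [-0.02 -0.01 -0.05] w 91.4
(489.7, 278.5, 110, 138.4) shift 9 x [-41.55 -17.02  11.47] | then turn 3 x wz 7.61
(489.7, 278.5, 24, 138.4) shift 2 x [ 0.  0. 43.] | then turn 0 x wz -0.0
```

>>> {"api": "arm_command", "payload": {
  "deltas": "-46.7 -19.2 13 0 0 0 91; -46.7 -19.2 13 0 0 0 91; -46.7 -19.2 13 0 0 0 91; -46.7 -19.2 13 0 0 0 91; -46.7 -19.2 13 0 0 0 91"
}}

```text
time_s: 0.72
ee_pos: [376.2, 377.0, 148.3]
ee_rot: [-180.0, -0.0, 161.2]
force: [1.0, 0.7, 0.2]
gripper_width: 90.9
```

>>> {"api": "arm_command", "payload": {
  "deltas": "-46.7 -19.2 13 0 0 0 91; -46.7 -19.2 13 0 0 0 91; -46.7 -19.2 13 0 0 0 91; 0 0 0 0 0 7.6 91; 0 0 0 0 0 7.6 91"
}}

```text
time_s: 1.35
ee_pos: [489.6, 277.7, 109.1]
ee_rot: [-179.9, -0.0, 145.7]
force: [-0.6, -0.5, 0.6]
gripper_width: 90.5
```

>>> {"api": "arm_command", "payload": {
  "deltas": "0 0 0 0 0 7.6 91; 0 0 0 0 0 0 91; 0 0 0 0 0 0 91; 0 0 0 0 0 0 91"
}}

```text
time_s: 1.85
ee_pos: [489.3, 278.7, 109.9]
ee_rot: [-180.0, -0.0, 138.5]
force: [-0.4, -0.7, -0.1]
gripper_width: 90.9
```

>>> {"api": "arm_command", "payload": {
  "deltas": "0 0 30 0 0 0 91; 0 0 30 0 0 0 91; 0 0 26 0 0 0 91; 0 0 0 0 0 0 91; 0 0 0 0 0 0 40",
  "force": 25
}}

```text
time_s: 2.48
ee_pos: [490.1, 279.1, 24.9]
ee_rot: [179.9, 0.0, 138.4]
force: [0.0, 0.0, 0.1]
gripper_width: 83.7
```

>>> {"api": "arm_command", "payload": {
  "deltas": "0 0 0 0 0 0 0; 0 0 0 0 0 0 0; 0 0 0 0 0 0 0; 0 0 0 0 0 0 0; 0 0 0 0 0 0 0"
}}

```text
time_s: 3.1
ee_pos: [489.4, 278.7, 24.0]
ee_rot: [180.0, -0.0, 138.4]
force: [-0.1, -1.2, -0.1]
gripper_width: 34.1
```

```bash
python3 -c "
from h import *
plan([])
im=cv2.cvtColor(grab_frame('top'),cv2.COLOR_RGB2BGR);sc=cv2.cvtColor(grab_frame('scene'),cv2.COLOR_RGB2BGR)
o=np.hstack([crop(im,100,200,80,90,5),crop(sc,220,80,80,90,5)]);cv2.imwrite('pics/grip1.png',cv2.convertScaleAbs(o,alpha=1.4))
plan([(489.7,278.5,125,181.4),(585.0,30.5,125,181.4),(585.0,30.5,70.5,181.4)])"
```

```text
t 3.1 [489.4 278.7  24. ] [180.    -0.   138.42] F [-0.1 -1.2 -0.1] T [-0.03  0.02  0.01] w 34.1
t 3.2 [489.4 278.7  23.9] [180.    -0.   138.42] F [-0.  -0.2 -0.2] T [-0.06 -0.01 -0.01] w 25.7
(489.7, 278.5, 125, 181.4) shift 3 x [-1.300e-01  2.000e-02 -3.369e+01] | then turn 5 x wz -8.6
(585.0, 30.5, 125, 181.4) shift 6 x [-14.87 -41.71  -0.  ] | then turn 0 x wz -0.0
(585.0, 30.5, 70.5, 181.4) shift 2 x [-0.    0.   27.25] | then turn 0 x wz -0.0
```

View pics/grip1.png

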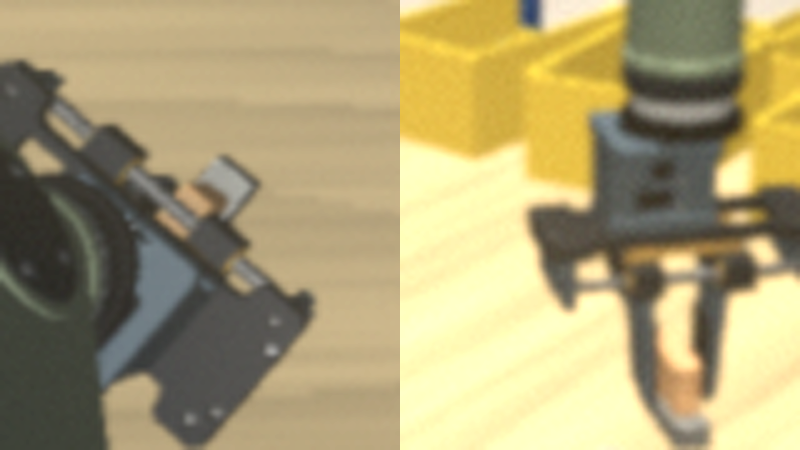

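Scraper grip (660,370 in the scene crop) sits between the fingers. Closing fully, then lifting and carrying it to the deck's +y end.

>>> {"api": "arm_command", "payload": {
  "deltas": "0 0 0 0 0 0 0; 0 0 0 0 0 0 0; 0 0 0 0 0 0 0; 0 0 -25 0 0 0 0; 0 0 -40 0 0 0 0"
}}

```text
time_s: 3.82
ee_pos: [487.9, 277.9, 87.9]
ee_rot: [-179.7, -0.1, 138.4]
force: [1.2, 0.2, -2.1]
gripper_width: 17.8
```

>>> {"api": "arm_command", "payload": {
  "deltas": "0 0 -36 0 0 -8.6 0; 0 0 0 0 0 -8.6 0; 0 0 0 0 0 -8.6 0; 0 0 0 0 0 -8.6 0; 0 0 0 0 0 -8.6 0"
}}

```text
time_s: 4.45
ee_pos: [488.8, 278.4, 124.5]
ee_rot: [-180.0, -0.1, -178.3]
force: [0.0, 0.2, -1.8]
gripper_width: 18.1
```

>>> {"api": "arm_command", "payload": {
  "deltas": "-14.9 -41.7 0 0 0 0 0; -14.9 -41.7 0 0 0 0 0; -14.9 -41.7 0 0 0 0 0; -14.9 -41.7 0 0 0 0 0; -14.9 -41.7 0 0 0 0 0"
}}

```text
time_s: 5.08
ee_pos: [568.8, 70.7, 124.5]
ee_rot: [180.0, -0.1, -178.6]
force: [-0.4, -0.1, -1.5]
gripper_width: 17.7
```

>>> {"api": "arm_command", "payload": {
  "deltas": "-14.9 -41.7 0 0 0 0 0; 0 0 0 0 0 0 0; 0 0 0 0 0 0 0"
}}

```text
time_s: 5.45
ee_pos: [584.2, 31.1, 124.4]
ee_rot: [180.0, -0.1, -178.6]
force: [-0.0, 0.4, -1.8]
gripper_width: 17.9
```

```bash
python3 -c "
from h import *
plan([(585.0,30.5,85,181.4),(585.0,30.5,69.8,181.4)])
im=cv2.cvtColor(grab_frame('scene'),cv2.COLOR_RGB2BGR)
cv2.imwrite('pics/over.png',cv2.convertScaleAbs(crop(im,190,120,130,120,5),alpha=1.4))"
```

```text
t 5.45 [584.2  31.1 124.4] [ 1.7996e+02 -1.0000e-01 -1.7861e+02] F [-0.   0.4 -1.8] T [ 0.03 -0.04  0.01] w 17.9
(585.0, 30.5, 85, 181.4) shift 1 x [-0.81 -0.59 39.43] | then turn 0 x wz -0.01
(585.0, 30.5, 69.8, 181.4) shift 1 x [-0.   0.  15.2] | then turn 0 x wz -0.0
```

View pics/over.png

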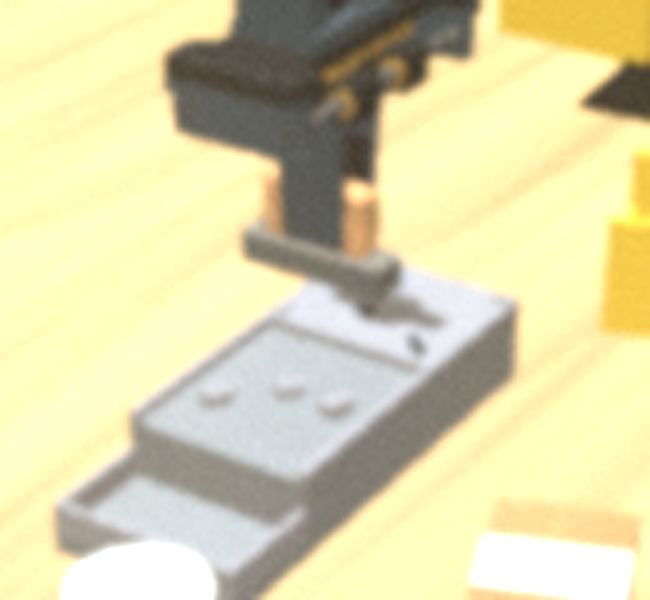

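Blade (245–400, 230–290) hovers clear of all three chips (215,397), (290,385), (335,405), over the flange/deck boundary by parallax. Lowering.

>>> {"api": "arm_command", "payload": {
  "deltas": "-0.8 -0.6 35 0 0 0 0; 0 0 10 0 0 0 0; 0 0 6 0 0 0 0; 0 0 3.8 0 0 0 0; 0 0 0 0 0 0 0"
}}

```text
time_s: 6.12
ee_pos: [586.0, 30.4, 70.6]
ee_rot: [180.0, 0.0, -178.6]
force: [-0.7, 0.5, -1.2]
gripper_width: 18.2
```

>>> {"api": "arm_command", "payload": {
  "deltas": "0 0 0.6 0 0 0 0; 0 -10 0 0 0 0 0; 0 -10 0 0 0 0 0; 0 -10 0 0 0 0 0; 0 -10 0 0 0 0 0"
}}

```text
time_s: 6.75
ee_pos: [586.8, -10.7, 69.6]
ee_rot: [180.0, 0.0, -178.6]
force: [0.8, 0.3, -1.8]
gripper_width: 18.2
```

>>> {"api": "arm_command", "payload": {
  "deltas": "0 -10 0 0 0 0 0; 0 -10 0 0 0 0 0; 0 -10 0 0 0 0 0; 0 -10 0 0 0 0 0; 0 -8 0 0 0 0 0"
}}

```text
time_s: 7.38
ee_pos: [588.0, -58.4, 69.5]
ee_rot: [180.0, 0.0, -178.6]
force: [0.1, 0.7, -1.8]
gripper_width: 18.1
```

>>> {"api": "arm_command", "payload": {
  "deltas": "0 -7 0 0 0 0 0; 0 -7 0 0 0 0 0; 0 -6 0 0 0 0 0; 0 0 0 0 0 0 0"
}}

```text
time_s: 7.88
ee_pos: [588.5, -78.1, 69.5]
ee_rot: [180.0, 0.0, -178.6]
force: [0.5, -0.8, -2.2]
gripper_width: 18.2
```

```bash
python3 -c "
from h import *
plan([])
im=cv2.cvtColor(grab_frame('scene'),cv2.COLOR_RGB2BGR)
cv2.imwrite('pics/swept.png',cv2.convertScaleAbs(crop(im,190,120,130,120,5),alpha=1.4))"
```

```text
t 7.88 [588.5 -78.1  69.5] [ 179.99    0.   -178.61] F [ 0.5 -0.8 -2.2] T [0.04 0.   0.02] w 18.2
```

View pics/swept.png

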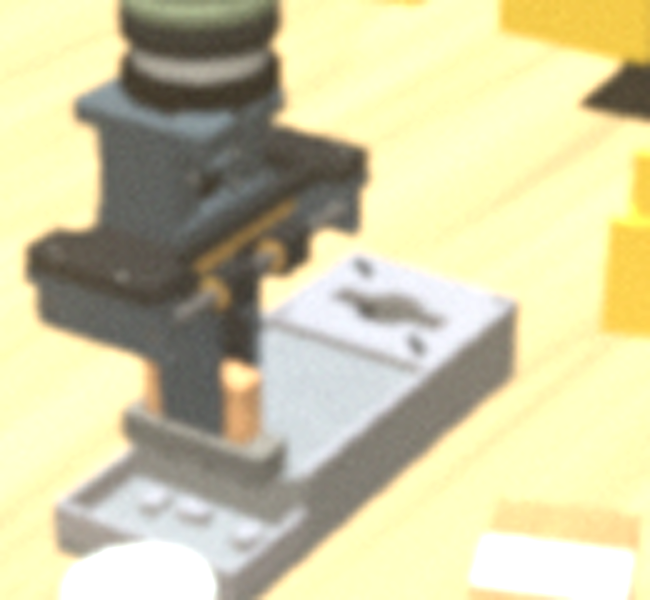

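All three chips lie in the tray (150,500), (195,513), (245,533). Now lift, move toward the robot and set the scraper down.

>>> {"api": "arm_command", "payload": {
  "deltas": "0 0 -20 0 0 0 0; 0 0 -20 0 0 0 0; 40 0 0 0 0 0 0; 40 0 0 0 0 0 0; 40 0 0 0 0 0 0"
}}

```text
time_s: 8.55
ee_pos: [467.3, -80.4, 109.6]
ee_rot: [180.0, 0.0, -178.5]
force: [0.1, -0.6, -2.3]
gripper_width: 18.0
```

>>> {"api": "arm_command", "payload": {
  "deltas": "38 0 0 0 0 0 0; 0 0 30 0 0 0 0; 0 0 30 0 0 0 0; 0 0 16 0 0 0 0; 0 0 4 0 0 0 0"
}}

```text
time_s: 9.18
ee_pos: [429.9, -81.3, 28.9]
ee_rot: [180.0, -0.1, -178.6]
force: [-1.3, 0.8, -1.7]
gripper_width: 18.1
```

>>> {"api": "arm_command", "payload": {
  "deltas": "0 0 0 0 0 0 0; 0 0 0 0 0 0 0"
}}

```text
time_s: 9.43
ee_pos: [431.2, -81.8, 30.3]
ee_rot: [-180.0, 0.1, -178.6]
force: [0.9, -1.0, -1.9]
gripper_width: 17.6
```

>>> {"api": "arm_command", "payload": {
  "deltas": "0 0 3 0 0 0 0; 0 0 1.5 0 0 0 0; 0 0 0.8 0 0 0 0; 0 0 0 0 0 0 0"
}}

```text
time_s: 9.93
ee_pos: [430.4, -81.7, 24.2]
ee_rot: [180.0, -0.0, -178.6]
force: [0.3, -0.1, -2.2]
gripper_width: 17.9
```

```bash
python3 -c "
from h import *
plan([])"
```

```text
t 9.93 [430.4 -81.7  24.2] [ 1.7999e+02 -1.0000e-02 -1.7858e+02] F [ 0.3 -0.1 -2.2] T [ 0.05  0.01 -0.03] w 17.9
```

>>> {"api": "arm_command", "payload": {
  "deltas": "0 0 0.3 0 0 0 0; 0 0 0 0 0 0 60; 0 0 0 0 0 0 60; 0 0 0 0 0 0 60; 0 0 0 0 0 0 60"
}}

```text
time_s: 10.55
ee_pos: [430.6, -81.7, 24.0]
ee_rot: [180.0, 0.0, -178.6]
force: [-0.5, 0.0, 0.3]
gripper_width: 55.2
```

>>> {"api": "arm_command", "payload": {
  "deltas": "0 0 0 0 0 0 60; 0 0 0 0 0 0 60; 0 0 -30 0 0 0 80; 0 0 -30 0 0 0 80; 0 0 -25 0 0 0 91"
}}

```text
time_s: 11.18
ee_pos: [430.6, -81.7, 110.0]
ee_rot: [-180.0, 0.0, -178.6]
force: [-0.8, 0.1, -0.5]
gripper_width: 87.3
```

```bash
python3 -c "
from h import *
plan([(491.7,-321,110,136.3)])"
```

```text
t 11.18 [430.6 -81.7 110. ] [-1.8000e+02  4.0000e-02 -1.7858e+02] F [-0.8  0.1 -0.5] T [0.07 0.03 0.02] w 87.3
(491.7, -321, 110, 136.3) shift 5 x [-11.03 -48.15   0.  ] | then turn 6 x wz 7.52
```

>>> {"api": "arm_command", "payload": {
  "deltas": "-11 -48.1 0 0 0 0 91; -11 -48.1 0 0 0 0 91; -11 -48.1 0 0 0 0 91; -11 -48.2 0 0 0 0 91; -11.1 -48.2 0 0 0 9 91"
}}

```text
time_s: 11.8
ee_pos: [491.7, -322.5, 108.8]
ee_rot: [180.0, -0.0, 172.2]
force: [0.5, 0.7, -0.3]
gripper_width: 91.3
```

>>> {"api": "arm_command", "payload": {
  "deltas": "0 0 0 0 0 9 91; 0 0 0 0 0 9 91; 0 0 0 0 0 9 91; 0 0 0 0 0 9.1 91; 0 0 0 0 0 0 91"
}}

```text
time_s: 12.42
ee_pos: [491.4, -320.8, 108.7]
ee_rot: [180.0, -0.0, 136.4]
force: [-0.5, 0.3, 0.3]
gripper_width: 91.0
```

>>> {"api": "arm_command", "payload": {
  "deltas": "0 0 0 0 0 0 91; 0 0 0 0 0 0 91"
}}

```text
time_s: 12.68
ee_pos: [491.5, -320.9, 108.9]
ee_rot: [180.0, -0.0, 136.4]
force: [-0.1, -0.2, -0.3]
gripper_width: 90.9
```

```bash
python3 -c "
from h import *
plan([(491.7,-321,30.5,136.3)])
im=cv2.cvtColor(grab_frame('top'),cv2.COLOR_RGB2BGR)
for z,r in((26.5,36),(50,0)):
  pass
o=cv2.convertScaleAbs(crop(im,184,178,126,100,6),alpha=1.5)
cv2.imwrite('pics/chk.png',o)"
```

```text
t 12.68 [ 491.5 -320.9  108.9] [ 1.8000e+02 -1.0000e-02  1.3639e+02] F [-0.1 -0.2 -0.3] T [-0.07 -0.02  0.  ] w 90.9
(491.7, -321, 30.5, 136.3) shift 2 x [-1.000e-01  3.000e-02  3.918e+01] | then turn 1 x wz 0.09
```

View pics/chk.png

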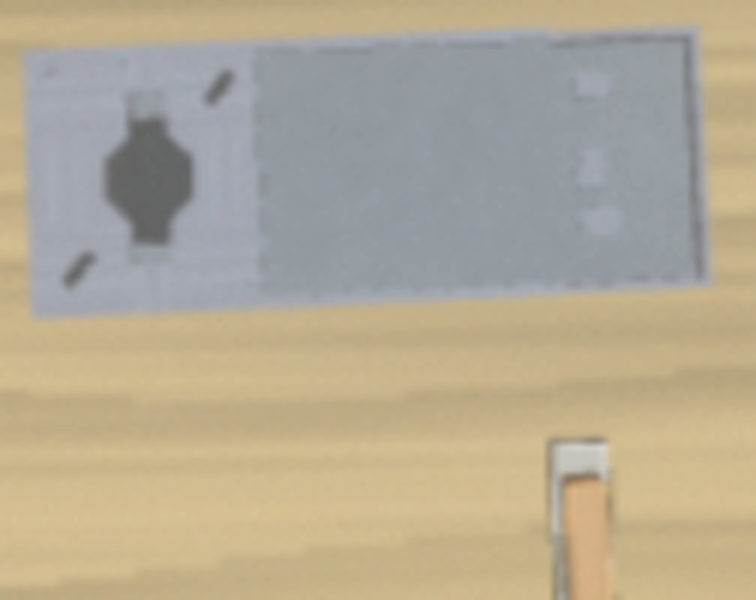

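Picture: chips in the tray at (592,85), (592,165), (600,220); scraper standing on the bench at (580,520). Descend on the cap.

>>> {"api": "arm_command", "payload": {
  "deltas": "0 0 30 0 0 0 91; 0 0 30 0 0 0 91; 0 0 14 0 0 0 91; 0 0 4.4 0 0 0 91; 0 0 0 0 0 0 50",
  "force": 40
}}

```text
time_s: 13.35
ee_pos: [492.0, -321.2, 31.0]
ee_rot: [180.0, 0.1, 136.3]
force: [-0.6, 0.3, -0.1]
gripper_width: 83.6
```

>>> {"api": "arm_command", "payload": {
  "deltas": "0 0 0 0 0 0 0; 0 0 0 0 0 0 0; 0 0 0 0 0 0 0; 0 0 0 0 0 0 0; 0 0 0 0 0 0 0"
}}

```text
time_s: 13.98
ee_pos: [491.5, -320.9, 30.6]
ee_rot: [180.0, -0.0, 136.3]
force: [0.1, 0.3, -0.8]
gripper_width: 33.9
```

>>> {"api": "arm_command", "payload": {
  "deltas": "0 0 0 0 0 0 0; 0 0 0 0 0 0 0; 0 0 0 0 0 0 0; 0 0 0 0 0 0 0"
}}

```text
time_s: 14.48
ee_pos: [491.4, -320.9, 30.3]
ee_rot: [-180.0, -0.0, 136.3]
force: [-0.4, 0.2, -0.9]
gripper_width: 13.7
```

```bash
python3 -c "
from h import *
A=lambda X,Y:((X+.5)/6-.5+184,(Y+.5)/6-.5+178)
print(px2w('top',A(549,440),18),px2w('top',A(609,440),18),px2w('top',A(565,477),54),px2w('top',A(605,475),54))
s=state();p=s['ee_pos']
plan([(p[0],p[1],130,136.3),(p[0],p[1],130,181.4),(583.5,93.6,130,181.4)])"
```

```text
[471.46481755 -68.6490873   18.        ] [470.93520778 -93.85878265  18.        ] [459.5597455  -72.71133621  54.        ] [460.01941805 -88.88586092  54.        ]
t 14.47 [ 491.4 -320.9   30.3] [-1.8000e+02 -2.0000e-02  1.3632e+02] F [-0.4  0.2 -0.9] T [-0.1   0.02  0.05] w 13.7
(np.float64(491.4076470615617), np.float64(-320.88722760052326), 130, 136.3) shift 2 x [  0.     0.   -49.83] | then turn 0 x wz 0.02
(np.float64(491.4076470615617), np.float64(-320.88722760052326), 130, 181.4) shift 1 x [ 0.  0. -0.] | then turn 6 x wz -7.52
(583.5, 93.6, 130, 181.4) shift 9 x [-11.35  45.79  -0.  ] | then turn 0 x wz -0.0
```

>>> {"api": "arm_command", "payload": {
  "deltas": "0 0 -25 0 0 0 0; 0 0 -40 0 0 0 0; 0 0 -35 0 0 -9 0; 0 0 0 0 0 -9 0; 0 0 0 0 0 -9 0"
}}

```text
time_s: 15.1
ee_pos: [491.4, -320.8, 130.8]
ee_rot: [180.0, 0.0, 163.6]
force: [0.7, -0.2, -2.3]
gripper_width: 13.9
```

>>> {"api": "arm_command", "payload": {
  "deltas": "0 0 0 0 0 -9 0; 0 0 0 0 0 -9.1 0; -11.4 45.8 0 0 0 0 0; -11.4 45.8 0 0 0 0 0; -11.4 45.8 0 0 0 0 0"
}}

```text
time_s: 15.72
ee_pos: [522.2, -181.3, 130.2]
ee_rot: [180.0, -0.0, -178.6]
force: [0.7, -0.4, -2.4]
gripper_width: 14.0
```

>>> {"api": "arm_command", "payload": {
  "deltas": "-11.4 45.8 0 0 0 0 0; -11.4 45.8 0 0 0 0 0; -11.4 45.8 0 0 0 0 0; -11.4 45.8 0 0 0 0 0; -11.3 45.8 0 0 0 0 0"
}}

```text
time_s: 16.35
ee_pos: [573.4, 49.2, 130.2]
ee_rot: [180.0, -0.0, -178.6]
force: [0.6, -0.1, -1.7]
gripper_width: 13.8
```

>>> {"api": "arm_command", "payload": {
  "deltas": "-11.3 45.8 0 0 0 0 0; 0 0 0 0 0 0 0; 0 0 0 0 0 0 0; 0 0 0 0 0 0 0"
}}

```text
time_s: 16.85
ee_pos: [583.3, 92.6, 130.4]
ee_rot: [-180.0, -0.0, -178.7]
force: [0.1, 0.1, -2.1]
gripper_width: 13.7
```

```bash
python3 -c "
from h import *
plan([(583.5,93.6,90,181.4)])
im=cv2.cvtColor(grab_frame('scene'),cv2.COLOR_RGB2BGR)
cv2.imwrite('s1raw.png',im)
cv2.imwrite('pics/capover.png',cv2.convertScaleAbs(crop(im,220,100,90,90,6),alpha=1.8))
s=state();x,y,z=s['ee_pos']
a=np.radians(s['ee_rot'][2]);
for nm,r,zz in(('disc bottom',36,z-30.5+16.5),('disctop',36,z-4)):
  P=[w2px('scene',(x+r*np.cos(t),y+r*np.sin(t),zz)) for t in np.arange(0,6.28,.1)];P=np.array(P);q=(P-[220,100]+.5)*6
  print(nm,q[:,0].min().round(),q[:,0].max().round(),q[:,1].min().round(),q[:,1].max().round())
for l in(32,-32):
  print('barend',(w2px('scene',(x+l*np.cos(a),y+l*np.sin(a),z+26))-[220,100]+.5)*6)
"
```

```text
t 16.85 [583.3  92.6 130.4] [-1.7999e+02 -4.0000e-02 -1.7865e+02] F [ 0.1  0.1 -2.1] T [ 0.    0.01 -0.02] w 13.7
(583.5, 93.6, 90, 181.4) shift 1 x [-0.21  1.02 40.39] | then turn 1 x wz -0.05
disc bottom 209.0 368.0 330.0 400.0
disctop 209.0 369.0 310.0 380.0
barend [229.63517042 266.39751564]
barend [352.24694599 299.53341441]
```

View pics/capover.png

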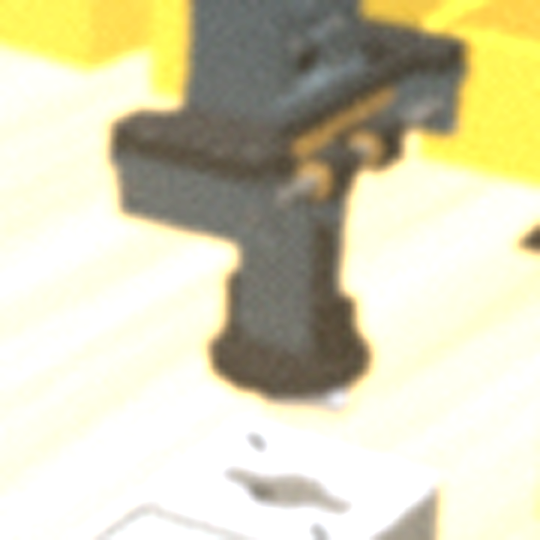

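Cap held level; the disc spans 210–369 px against 209–369 predicted, so it's centred in the grip. Lowering onto the neck.

>>> {"api": "arm_command", "payload": {
  "deltas": "-0.3 1.1 30 0 0 0 0; 0 0 14 0 0 0 0; 0 0 0 0 0 0 0; 0 0 0 0 0 0 0; 0 0 0 0 0 0 0"
}}

```text
time_s: 17.52
ee_pos: [584.7, 94.8, 87.5]
ee_rot: [180.0, 0.1, -178.6]
force: [-1.0, 0.8, -2.6]
gripper_width: 13.7
```

```bash
python3 -c "
from h import *
plan([(583.6,93.7,78,181.4)])"
```

```text
t 17.52 [584.7  94.8  87.5] [ 1.7998e+02  1.1000e-01 -1.7859e+02] F [-1.   0.8 -2.6] T [ 0.07 -0.02  0.02] w 13.7
(583.6, 93.7, 78, 181.4) shift 1 x [ 1.1  -1.11  9.53] | then turn 0 x wz 0.01
```

>>> {"api": "arm_command", "payload": {
  "deltas": "0 0 0 0 0 0 0; 0 0 0 0 0 0 0; 0 0 0 0 0 0 0"
}}

```text
time_s: 17.9
ee_pos: [584.0, 94.8, 86.6]
ee_rot: [180.0, 0.0, -178.6]
force: [0.5, 0.1, -2.4]
gripper_width: 13.7
```

>>> {"api": "arm_command", "payload": {
  "deltas": "0 0 0 0 0 0 0"
}}

```text
time_s: 18.02
ee_pos: [584.0, 94.8, 86.6]
ee_rot: [180.0, 0.0, -178.6]
force: [-0.0, -0.3, -1.6]
gripper_width: 13.9
```

>>> {"api": "arm_command", "payload": {
  "deltas": "0.3 -1 2 0 0 0 0; 0 0 3 0 0 0 0; 0 0 2.5 0 0 0 0; 0 0 0 0 0 0 0; 0 0 0 0 0 0 0"
}}

```text
time_s: 18.65
ee_pos: [583.7, 93.8, 79.0]
ee_rot: [180.0, 0.0, -178.6]
force: [1.0, 0.2, -1.7]
gripper_width: 14.1
```

>>> {"api": "arm_command", "payload": {
  "deltas": "0 0 2 0 0 0 0; 0 0 2 0 0 0 0; 0 0 0 0 0 0 0; 0 0 0 0 0 0 0"
}}

```text
time_s: 19.15
ee_pos: [583.7, 93.8, 75.0]
ee_rot: [180.0, 0.0, -178.6]
force: [0.5, 0.2, -2.4]
gripper_width: 13.9
```

It has entered with no resistance. Going down to the seat.

>>> {"api": "arm_command", "payload": {
  "deltas": "0 0 3 0 0 0 0; 0 0 3 0 0 0 0; 0 0 2.5 0 0 0 0; 0 0 0 0 0 0 0; 0 0 0 0 0 0 0"
}}

```text
time_s: 19.77
ee_pos: [583.8, 93.8, 66.6]
ee_rot: [180.0, 0.0, -178.6]
force: [-0.3, -0.2, -1.5]
gripper_width: 13.6
```

>>> {"api": "arm_command", "payload": {
  "deltas": "0 0 1 0 0 0 0; 0 0 1 0 0 0 0; 0 0 0.5 0 0 0 0; 0 0 0 0 0 0 0; 0 0 0 0 0 0 0"
}}

```text
time_s: 20.4
ee_pos: [583.8, 93.8, 64.8]
ee_rot: [180.0, 0.0, -178.6]
force: [-1.0, -0.4, 5.4]
gripper_width: 14.0
```

Seated (65 mm, pushing ~7 N). Turning clockwise 40°.

>>> {"api": "arm_command", "payload": {
  "deltas": "0 0 0 0 0 4 0; 0 0 0 0 0 4 0; 0 0 0 0 0 4 0; 0 0 0 0 0 4 0; 0 0 0 0 0 4 0"
}}

```text
time_s: 21.02
ee_pos: [584.2, 93.8, 64.9]
ee_rot: [180.0, 0.1, 161.3]
force: [-0.7, -1.2, 4.7]
gripper_width: 13.8
```

>>> {"api": "arm_command", "payload": {
  "deltas": "0 0 0 0 0 4 0; 0 0 0 0 0 4 0; 0 0 0 0 0 4 0; 0 0 0 0 0 4 0; 0 0 0 0 0 4 0"
}}

```text
time_s: 21.65
ee_pos: [583.9, 93.5, 64.9]
ee_rot: [180.0, 0.1, 141.3]
force: [-1.8, -1.6, 6.7]
gripper_width: 13.8
```

>>> {"api": "arm_command", "payload": {
  "deltas": "0 0 0 0 0 0 0; 0 0 0 0 0 0 0; 0 0 0 0 0 0 0"
}}

```text
time_s: 22.02
ee_pos: [584.0, 93.6, 64.9]
ee_rot: [180.0, 0.1, 141.4]
force: [-0.2, -1.2, 4.6]
gripper_width: 14.0
```

```bash
python3 -c "
from h import *
plan([])
im=cv2.cvtColor(grab_frame('scene'),cv2.COLOR_RGB2BGR);tp=cv2.cvtColor(grab_frame('top'),cv2.COLOR_RGB2BGR)
o=np.hstack([crop(im,230,130,65,75,6),crop(tp,178,172,65,75,6)])
cv2.imwrite('pics/turned.png',cv2.convertScaleAbs(o,alpha=1.7))"
```

```text
t 22.02 [584.   93.6  64.9] [1.7996e+02 5.0000e-02 1.4143e+02] F [-0.2 -1.2  4.6] T [-0.07  0.46  0.01] w 14.0
```

View pics/turned.png

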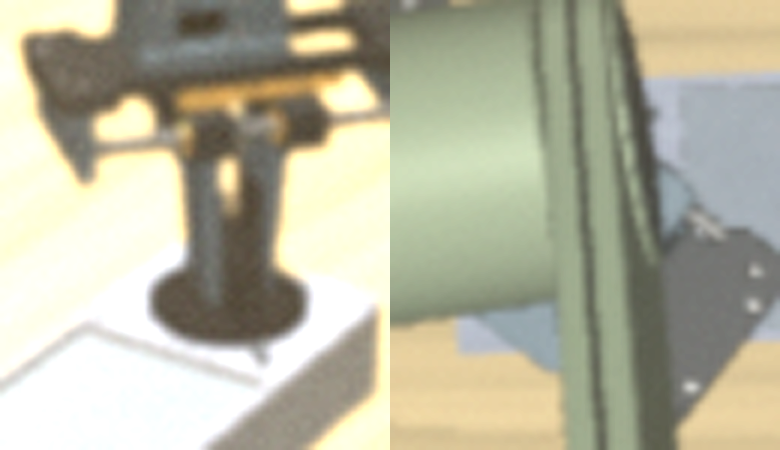

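The disc (150–305, 265–345) lies flat on the flange with a rib just beyond its rim (260,352) in line with the bar. I'll average the torque to confirm the spring load.

```bash
python3 -c "
from h import *
L=[]
for i in range(20):
  grab_frame('scene');s=state();L.append(np.r_[s['torque'],s['force'],s['ee_rot'][2],s['ee_pos'],s['gripper_width']])
L=np.array(L);print(L.mean(0).round(3),(L.std(0)/20**.5).round(3))
# ribs: expected dir & projected cap bar/rib line in scene
print('rib line yaw', np.degrees(np.arctan2(122.3-64.5,546.6-620.2)))
im=cv2.cvtColor(grab_frame('scene'),cv2.COLOR_RGB2BGR)
for d in(142,141.4,140.5,139):
  a=np.radians(d)
  print(d,[((w2px('scene',(584+k*47*np.cos(a),93.6+k*47*np.sin(a),55))-[230,130]+.5)*6).round(0) for k in(1,-1)])
cv2.imwrite('pics/rib.png',cv2.convertScaleAbs(crop(im,250,165,40,35,14),alpha=1.3))"
```

```text
[-1.02000e-01  4.37000e-01  4.80000e-02 -1.23100e+00 -8.03000e-01
  5.22900e+00  1.41427e+02  5.84050e+02  9.36410e+01  6.48890e+01
  1.37730e+01] [0.006 0.005 0.006 0.083 0.101 0.07  0.    0.003 0.003 0.002 0.043]
rib line yaw 141.85652825080462
142 [array([196., 258.]), array([262., 351.])]
141.4 [array([197., 258.]), array([261., 351.])]
140.5 [array([199., 257.]), array([259., 351.])]
139 [array([201., 257.]), array([257., 351.])]
```

View pics/rib.png

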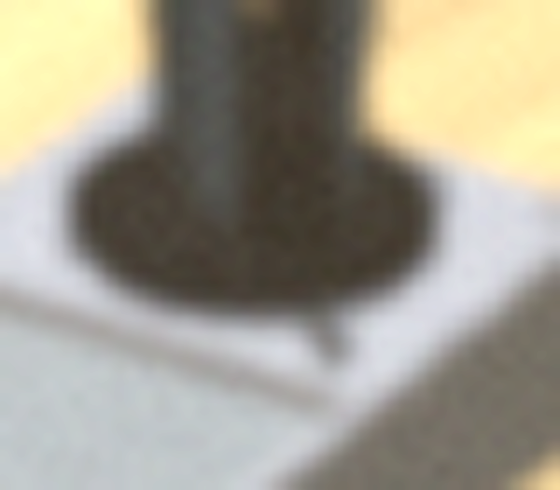

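```bash
python3 -c "
from workcell import *
print(job_done())"
```

```text
the job is handed in; nothing more can be done
None
```

I swept all three chips into the tray with the scraper and set it upright on the bench. I then put the larger, 72 mm cap into the neck, turned it 40° clockwise, and handed the job in at about 23 s, still gripping it there.

**Last checks:**
- **Seating:** the cap is flush, with the tool at 64.9 mm against about 64.8 mm expected. The push on it is about 7 N.
- **Angle:** the gripper yaw is 141.4°, against 141.9° measured for the rib line from the camera. In the picture the one visible rib lies in line with the grip bar.
- **Return spring:** the averaged torque about the vertical is +0.048 N m. That is slightly below the 0.05–0.1 N m given; the gap may be friction. A single earlier reading of 0.01 N m was within the noise.
- **Lock:** the turn stopped about 30° before the angle where the lock pin starts to move, so it should not have clicked. I can't read the pin or the spring ring directly.
- **Chips and scraper:** I saw the chips in the tray and the scraper upright before moving on to the cap.
- **Bin, can and carton:** no move went near them and no unexpected forces showed. I did not re-measure where they stand at the end.

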